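# Clamp the billet in the corner jig with the lever bolt

### The arm

A 6-joint arm with a two-finger parallel gripper is mounted at the origin on a cart in front of the work surface, level with it; the furniture and walls round the work are solid. World frame = base frame: x ahead of the robot, y to its left, z up, the work surface at z = 0. Lengths are in mm, angles in rad, forces in N, time in s.
With the tool pointing down it reaches from about 275 to 825 mm from the base axis. Payload 5.2 kg.
Tool frame: the origin (TCP) lies at the very end of the fingers, on their centre line; the grasp point (between the pads) lies 19 mm behind it; z points along the fingers, y is the direction in which the jaws open and shut (so a half turn about z gives the same grasp; the last joint's range is limited). The gripper opens to 93 mm and grips with 3 to 60 N. Pads are 15 mm wide; open, the fingers measure 128 mm over their backs; the gripper's body (75 mm by 188 mm) begins 65 mm behind the grasp point.
Start: joints at [-1.486, 0.259, 1.535, -0, 1.348, -0.203], TCP at [156.135, -527.377, 218.653] pointing down, gripper open.
Joint ranges: [-3.14, 3.14], [-0.91, 2.08], [0.19, 2.58], [-1.22, 4.36], [0.22, 2.71], [-3.12, 3.12]. Speed limits (rad/s): [2.57, 2.57, 3.14, 3.14, 3.14, 3.14].

### API

Orientations are given as [roll, pitch, yaw] about the fixed x, y, z axes, in that order (R = Rz(yaw) Ry(pitch) Rx(roll)).
In Python, from bench import robot gives the robot as it stands. The module is installed in compiled form; this text tells all that it offers. Calls block until the motion is done:
- robot.move_ptp(position, orientation): joint-space move of the TCP to a pose.
- robot.move_linear(position, ori=None, speed=150, f_stop=None): straight line of the TCP; ori=None keeps the orientation; speed is the mean speed in mm/s. With f_stop (N) it stops when the force on the tool has changed by that much, and returns True; else False.
- robot.move_j(angles): joint-space move.
- robot.move_gripper(opening): opening from 0.0 (shut) to 1.0 (fully open); the grip force is fixed at half the most; returns when the fingers have stopped.
- robot.sleep(seconds).
- robot.inverse_kinematics(position, orientation): joint angles nearest the present ones, or None.
- robot.get_image(name): name is "scene" or "top"; returns a dict with "img" (420x560x3 uint8, blue, green, red), "fovy" (degrees; the focal length in pixels is half the picture's height over the tangent of half this angle, whatever the lens; pixels are square), "cx", "cy" (the principal point, pixels), "eye" and "orientation" of the camera in the world. Camera axes: x right, y down, z forward; pixel columns grow to the right and rows downward; lengths in mm; the calibration is good to about 2 mm. A picture is of the moment at which its call begins. There is no depth.
A pose or a line that the arm cannot do raises robot.MotionError and nothing moves.
- robot.hand_in(): hands the job in, once; it reports no verdict.
Readings, each from a call of its own:
- robot.current_t(): time.
- robot.current_qpos(): joint angles.
- robot.current_joint_vel(): joint speeds.
- robot.current_joint_efforts(): joint torques, N m.
- robot.current_tcp_pos(): TCP position.
- robot.current_eef_rot(): TCP orientation.
- robot.current_contact_force(): force on the tool from outside, world axes, zero at the start.
- robot.current_ft_torque(): the same for the moment, N m.
- robot.current_gripper_width(): opening from 0.0 (shut) to 1.0 (fully open).
Only numpy, scipy, OpenCV 4.12 (cv2) and the standard library are available. Lean on these libraries where they do the work, as an engineer would, in place of code of your own. Each camera call takes 0.05 s, during which the arm holds its last target. There are 200 camera calls.

### The job

Lay the wooden billet flat in the bed of the clamping jig, between the two end stops and tight against the back fence, and let go of it. Then, with its lever standing open, screw the slanted lever bolt in clockwise until it stops snug with its pad on the billet, and fold the lever fully down. Leave the other things on the bench alone.

Things in the scene. Friction and masses are not known exactly. Their poses are not given: they have to be found in the camera images.
- billet_centre (a point): Centre of the loose plain wooden billet: 46 mm wide (x), 228 mm long (y), 33 mm high (z up, centre 16.5 mm above its underside). It lies on the bench to the right of the jig. Either end may go either way.
- clamp_jig: Aluminium base plate 150 x 280 x 14 mm fixed to the bench; origin on the bench, z up, y along the plate, which spans x -103 (the bolt's side) to +47. Its top is the bed. On the bed a steel back fence, 12 mm high with its lip leaning back, has its face at x = +23.5; two end stops, 8 mm high, have faces at y = -122 and +122. A dark bracket at y = -100 beside the bed carries the slanted lever bolt.
- clamp_bolt (a joint): Turn of the lever bolt, rad: 0 fully backed off, 3.60 screwed in to its stop (snug); grows as it is turned clockwise as seen from outside looking along the bolt at the bench. It feeds in 4.5 mm per rad (28 mm a turn), turns stiffly (about 0.12 N m) and stays where it is left.
- clamp_lever (a joint): Angle of the bolt's flip lever, rad: 0 standing open, straight out in line with the bolt; 1.571 folded fully down, square to the bolt. It is stiff (about 0.18 N m) and stays where it is left.
- lever_pivot (a point): Centre of the lever's hinge pin, on the bolt's axis; it moves in with the bolt. Its z axis points outward along the bolt, which leans 35 degrees from vertical towards the jig's -x: (-0.574, 0, 0.819) in the jig's frame. Its x lies along the hinge pin; the lever folds towards its -y. When the bolt is snug these x and y lie so that the lever folds towards the jig's -y.
- lever_grip (a point): Middle of the lever's grip, 60 mm from the pivot. The dark steel lever ends 88 mm from the pivot; the grip, from 24 to 88 mm, is 22 mm wide along its x (the hinge pin) and 11 mm thick along its y (the way it folds); z points along the lever to its free end.
- clamp_pad: Steel pad, 11 mm across, on the inner end of the bolt; its origin is the centre of its face and z points outward along the bolt. It is sprung (about 2.5 N per mm) and presses the billet's upper front edge, slantwise down and towards the fence, once the bolt is snug.
- sanding_block: Bystander: cork-brown sanding block 42 x 85 x 28 mm beyond the jig's left side, origin under its centre.
- frog_blank_1: Bystander: small black block 20 x 46 x 12 mm, origin under its centre.
- thumb_plane: Bystander: small brass thumb plane 22 x 66 x 26 mm, origin under its centre.
- red_scissors: Bystander: scissors with red grips, 76 x 126 x 8 mm, origin under their centre.
- tin_1: Bystander: round tin with green lid, 67 mm across, 22 mm high, origin under its centre.
- shellac_jar: Bystander: amber jar 60 mm across, 84 mm high, origin under its centre.
- bed_home (a point): Where the centre of a billet lying home in the bed belongs (jig frame: x 0, y 0, z 30.5 mm; axes as the jig's), its length along y, touching the fence, with 7 mm play along y either way. The open lever's end stands up to 190 mm above the bench, but the bolt does not overhang the bed: a billet lowered straight down clears it.

How it is judged:
By the outcome, as a careful person would: the job done as asked, in the order asked, and still so for the second after the job is handed in, with the robot touching nothing.
It also fails if it takes over 69 s, if anything falls off the work surface, if the arm or the gripper's body presses on something with over 40 N, if the wrist force passes 120 N, or if a joint passes its speed limit or range.

## Working session

There is one attempt and no reset: what is moved stays moved. The work goes in short steps, each a Python script; the robot and the scene stay as the last script left them, time stands still between calls to the robot, and variables do not carry over. Pictures are saved under pics/ and viewed, about 8 in all and at most 12, crops included, and the job is handed in when it is done.

```bash
mkdir -p pics
python3 - <<'E'
from bench import robot
import cv2
for n in("scene","top"):
    d=robot.get_image(n); cv2.imwrite(f"pics/{n}0.png",cv2.resize(d["img"],(784,588),interpolation=cv2.INTER_CUBIC))
    print(n,{k:v for k,v in d.items() if k!="img"})
print(robot.current_t(),robot.current_eef_rot())
E
```

```text
scene {'fovy': 52.33989522717649, 'cx': 277.09784281335544, 'cy': 209.3790376737655, 'eye': array([-98.38297801, 895.49741282, 984.88800989]), 'orientation': array([-2.23852972e+00,  2.39872833e-03, -2.45591843e+00])}
top {'fovy': 44.16211104813324, 'cx': 273.0103774458341, 'cy': 200.1781596363207, 'eye': array([ 356.73805274,   38.82577259, 1691.83013261]), 'orientation': array([-2.99080934,  0.0098035 , -1.56607475])}
0.1 [-3.13996392e+00 -3.67328842e-04  2.87780452e-01]
```

View pics/scene0.png

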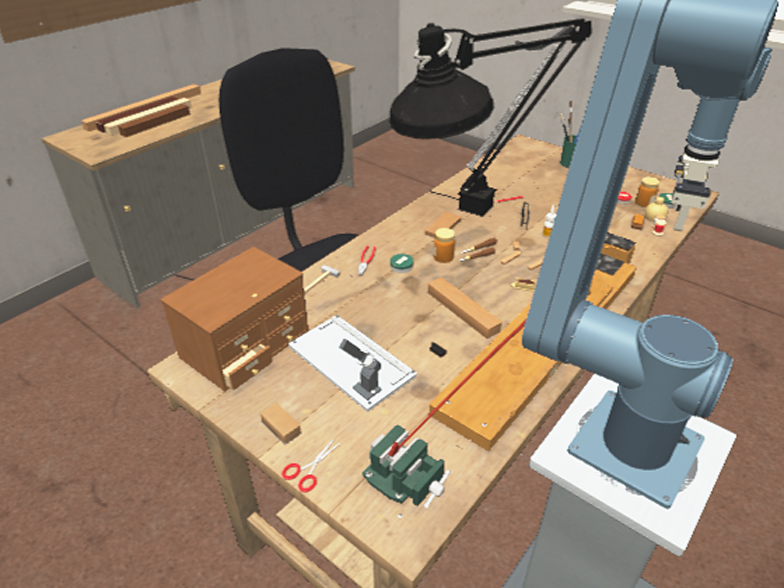

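View pics/top0.png

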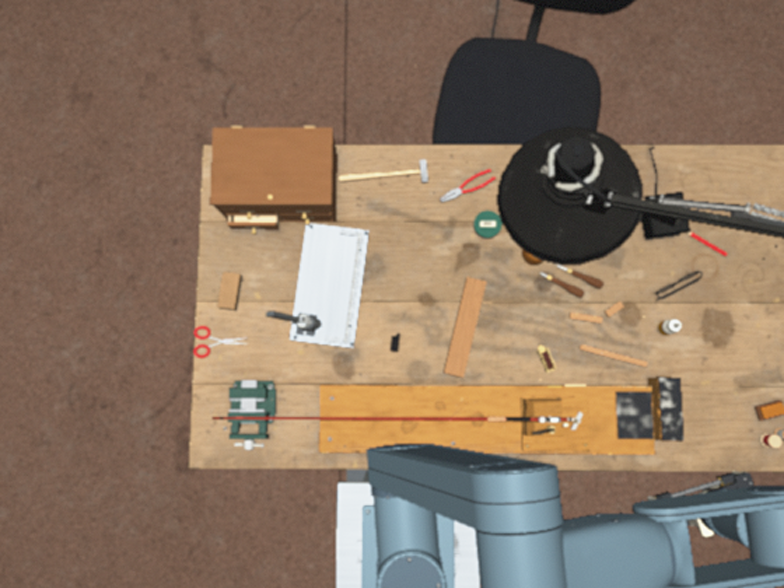

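The scene view shows the jig at about (352,360), lever (360,352) and billet (465,305). In the top view the jig is at (330,285), bracket and lever at (300,320), and billet at (465,327). Next I'll enlarge these.

```bash
cat > h.py <<'E'
import numpy as np, cv2
from scipy.spatial.transform import Rotation as R
from scipy.optimize import least_squares
from bench import robot
def cam(d):
    f=210/np.tan(np.radians(d["fovy"])/2); return f,d["cx"],d["cy"],np.array(d["eye"]),R.from_euler("xyz",d["orientation"]).as_matrix()
def proj(d,P):
    f,cx,cy,e,M=cam(d); p=(np.atleast_2d(P)-e)@M; return p[:,:2]/p[:,2:]*f+[cx,cy]
def onplane(d,uv,z):
    f,cx,cy,e,M=cam(d); uv=np.atleast_2d(uv); r=np.c_[(uv-[cx,cy])/f,np.ones(len(uv))]@M.T
    return e+r*((z-e[2])/r[:,2])[:,None]
def crop(d,x0,y0,w,h,s): return cv2.resize(d["img"][y0:y0+h,x0:x0+w],None,fx=s,fy=s,interpolation=cv2.INTER_CUBIC)
E
python3 - <<'E'
from h import *
t=robot.get_image("top"); s=robot.get_image("scene")
cv2.imwrite("pics/t1.png",crop(t,195,150,160,120,5))
cv2.imwrite("pics/s1.png",crop(s,200,195,160,100,5))
E
```

```text
(no output)
```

View pics/t1.png

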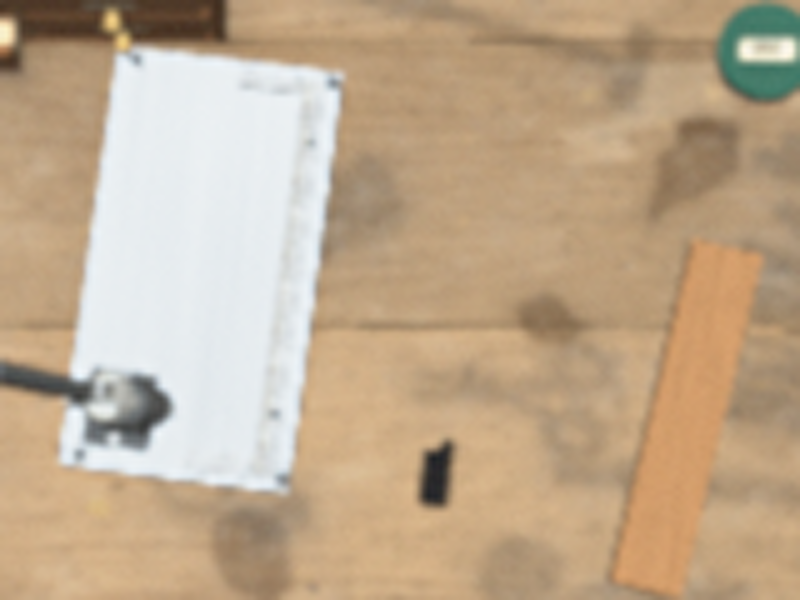

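View pics/s1.png

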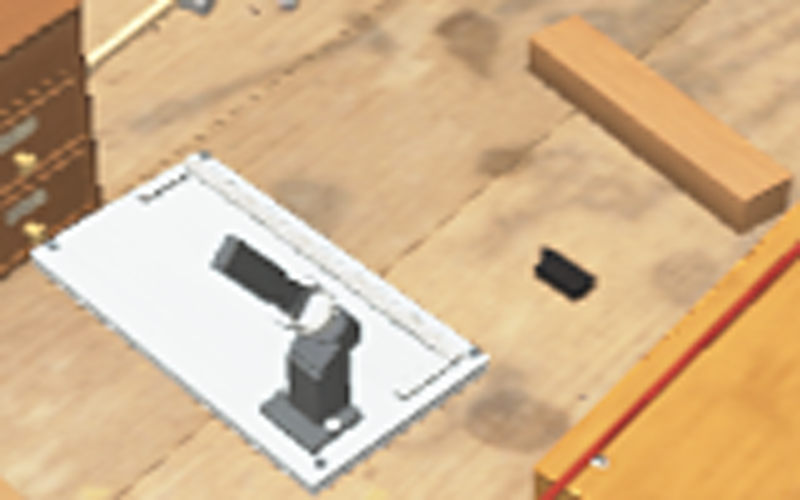

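Pixels read. Top crop: plate corners (118,47), (343,72), (290,493) and (60,463); billet top (692,240), (765,256), (683,597) and (612,578). Scene crop: plate (35,250), (197,153), (488,358) and (315,485); billet (530,40), (578,15), (792,178) and (742,203). The lever is open and leans toward the jig's -x.

```bash
cat > fit.py <<'E'
from h import *
t=robot.get_image("top"); s=robot.get_image("scene")
c=lambda a,x0,y0:(np.array(a)+.5)/5-.5+[x0,y0]
jt=c([(118,47),(343,72),(290,493),(60,463)],195,150); js=c([(35,250),(197,153),(488,358),(315,485)],200,195)
bt=c([(692,240),(765,256),(683,597),(612,578)],195,150); bs=c([(530,40),(578,15),(792,178),(742,203)],200,195)
J=np.array([[-103,140,14],[47,140,14],[47,-140,14],[-103,-140,14.]]); B=np.array([[-23,114,33],[23,114,33],[23,-114,33],[-23,-114,33.]])
def T(p,P): return P@R.from_euler("z",p[2]).as_matrix().T+[p[0],p[1],0]
for nm,P,a,b in(("jig",J,jt,js),("billet",B,bt,bs)):
    x0=np.r_[onplane(t,a,P[0,2]).mean(0)[:2],-1.6]
    if nm=="jig": x0[:2]+=[0,-28]
    for w in((1,0),(0,1),(1,1)):
        f=lambda p:np.r_[w[0]*(proj(t,T(p,P))-a).ravel(),w[1]*(proj(s,T(p,P))-b).ravel()]
        r=least_squares(f,x0); print(nm,w,r.x.round(3),"rms px",np.sqrt((r.fun**2).sum()/(8*sum(w))).round(2), r.fun.round(1) if w==(1,1) else "")
    if nm=="jig": jig=r.x
for L in (118,105):
  pv=np.array([-22.5-(L-47)*.7,-100,L]); a=np.array([-.574,0,.819])
  Q=T(jig,np.array([pv,pv+88*a]))
  print(L,Q.round(0),"top crop",((proj(t,Q)-[195,150])*5).round(),"scene crop",((proj(s,Q)-[200,195])*5).round())
E
python3 fit.py
```

```text
jig (1, 0) [599.159 152.615  -1.687] rms px 0.16 
jig (0, 1) [595.621 156.152  -1.686] rms px 0.63 
jig (1, 1) [597.918 153.824  -1.686] rms px 0.65 [-0.2  0.1 -0.4  0.4 -0.5  0.3 -0.4  0.7 -1.2 -0.2  1.  -1.1  0.3 -1.
 -0.2 -0.8]
billet (1, 0) [ 503.495 -134.301   -1.816] rms px 0.38 
billet (0, 1) [ 498.602 -129.488   -1.834] rms px 0.27 
billet (1, 1) [ 501.942 -133.27    -1.823] rms px 0.67 [ 0.4 -0.1 -0.4  0.3 -0.7  0.8 -0.6  0.9 -0.5 -1.3 -0.6 -0.7  0.1 -1.1
  0.2 -0.7]
118 [[507. 237. 118.]
 [513. 287. 190.]] top crop [[ 92. 394.]
 [ -9. 372.]] scene crop [[300. 293.]
 [228. 243.]]
105 [[506. 228. 105.]
 [512. 278. 177.]] top crop [[109. 398.]
 [ 10. 376.]] scene crop [[312. 301.]
 [242. 252.]]
```

```bash
cat >> h.py <<'E'
jig=np.array([597.9,153.8,-1.686]); bil=np.array([501.9,-133.3,-1.823])
def W(p,P): return R.from_euler("z",p[2]).apply(P)+[p[0],p[1],0]
def st(m=""): print(m,"t",round(robot.current_t(),1),"tcp",np.round(robot.current_tcp_pos(),1),"F",np.round(robot.current_contact_force(),1),"M",np.round(robot.current_ft_torque(),2),"w",round(robot.current_gripper_width()*93,1))
E
python3 - <<'E'
from h import *
o=[np.pi,0,bil[2]+np.pi/2]
robot.move_ptp([*bil[:2],150],o); st()
robot.move_linear([*bil[:2],15],speed=150,f_stop=15); st("down")
robot.move_gripper(0.0); st("grip")
robot.move_linear([*bil[:2],130],speed=150); st("up")
o2=[np.pi,0,jig[2]+np.pi/2]
p=W(jig,np.array([-2,0,130.])); robot.move_ptp(p,o2); st("over")
t=robot.get_image("top"); s=robot.get_image("scene")
cv2.imwrite("pics/c2.png",np.hstack([crop(t,195,150,130,130,3),crop(s,190,150,130,130,3)]))
E
```

```text
t 2.2 tcp [ 501.9 -134.1  150.1] F [-0.8  0.2 -0.7] M [ 0.03  0.05 -0.05] w 93.4
down t 3.3 tcp [ 502.5 -133.8   15.7] F [0.1 0.3 0. ] M [ 0.03 -0.01 -0.04] w 93.1
grip t 4.1 tcp [ 501.9 -133.1   15.1] F [-0.2  2.5  1.7] M [ 0.41 -0.07  0.  ] w 45.8
up t 5.0 tcp [ 501.1 -133.   129. ] F [-0.7  0.4 -3. ] M [0.09 0.01 0.01] w 46.1
over t 6.1 tcp [597.9 154.6 129.6] F [ 1.   0.  -2.5] M [ 0.04  0.04 -0.01] w 45.7
```

View pics/c2.png

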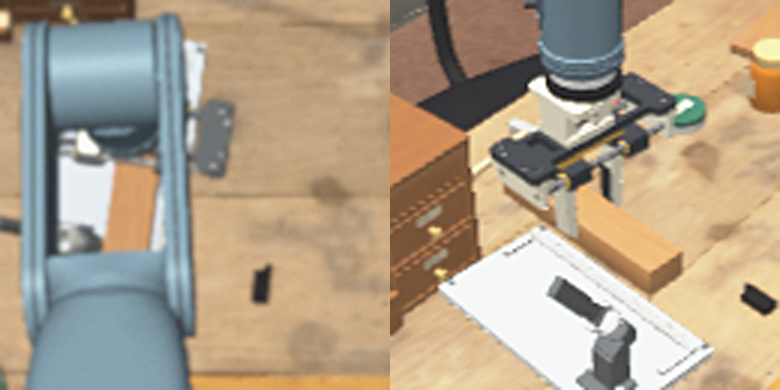

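The billet is held level, with the lever clear. In the scene half its near-end top corners are at (650,264) and (683,252). I'll use these to check the lengthwise offset against the scene-only jig fit, then lower.

Run:
```python
from h import *
s=robot.get_image("scene")
uv=np.array([[190+(650-390)/3,150+264/3],[190+(683-390)/3,150+252/3]])
Q=onplane(s,uv,147); js=[595.6,156.15,-1.686]
jl=R.from_euler("z",1.686).apply(Q-[js[0],js[1],0]); print("ends in jig frame (expect x -25,21, y -114)",jl.round(1))
```

```text
ends in jig frame (expect x -25,21, y -114) [[ -11.3 -106.1  147. ]
 [  24.2 -116.1  147. ]]
```

Run:
```python
from h import *
p=W(jig,np.array([-2,-1,0.]))
robot.move_linear([p[0],p[1],45],speed=120); st("pre")
hit=robot.move_linear([p[0],p[1],27.5],speed=20,f_stop=8); st(f"low {hit}")
s=robot.get_image("scene");t=robot.get_image("top")
cv2.imwrite("pics/c3.png",np.hstack([crop(t,195,150,100,130,4),crop(s,200,180,100,130,4)]))
```

```text
pre t 7.2 tcp [597.9 155.9  45.7] F [ 0.1  0.6 -1.7] M [ 0.03  0.01 -0.02] w 45.6
low True t 7.9 tcp [597.1 156.4  29.1] F [ 0.3 -0.5  5.2] M [ 0.11  0.05 -0.14] w 45.9
```

View pics/c3.png

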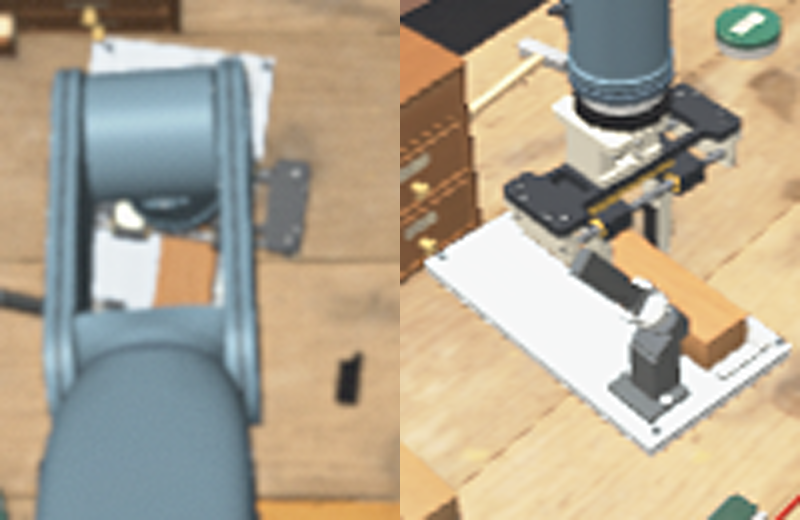

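Run:
```python
from h import *
jx=W([0,0,jig[2]],np.array([1.,0,0]))
c=robot.current_tcp_pos()
h=robot.move_linear(c+5*jx+[0,0,.5],speed=15,f_stop=10); st(f"push gripped {h}")
robot.move_gripper(0.85); st("open")
c=robot.current_tcp_pos(); robot.move_linear([c[0],c[1],90],speed=150)
robot.move_gripper(0.0)
p=W(jig,np.array([-62,8,0.]))
robot.move_linear([p[0],p[1],90],speed=150); robot.move_linear([p[0],p[1],24],speed=120,f_stop=10); st("beside")
h=robot.move_linear(np.r_[W(jig,np.array([-30,8,24.]))],speed=30,f_stop=12); st(f"push {h}")
jl=R.from_euler("z",-jig[2]).apply(np.array(robot.current_tcp_pos())-[jig[0],jig[1],0]); print("tcp in jig",jl.round(1))
robot.move_linear([p[0],p[1],24],speed=80); robot.move_linear([p[0],p[1],140],speed=150)
print(robot.current_qpos().round(2))
```

```text
push gripped True t 8.3 tcp [597.1 156.   29.1] F [0.1 0.4 3.6] M [ 0.09 -0.04 -0.31] w 45.6
open t 9.0 tcp [596.8 156.2  28.8] F [-0.5  0.5 -0.8] M [-0.   -0.06  0.04] w 79.3
beside t 12.1 tcp [613.4 214.2  24.5] F [-0.2 -0.4  0.2] M [0.03 0.03 0.02] w 0.5
push True t 12.8 tcp [610.5 193.1  24.2] F [1.7 3.1 0.5] M [ 0.49 -0.08 -0.04] w 0.2
tcp in jig [-40.5   8.   24.2]
[0.16 0.49 1.39 0.01 1.26 1.85]
```

```bash
cat >> h.py <<'E'
A=np.array([-.5736,0,.8192]); XS=np.array([.8192,0,.5736])
Jr=R.from_euler("z",jig[2])
PIV0=np.array([-22.5-71*.7,-100,118.])   # jig frame, bolt fully out
def tool(th,sgn=1,tilt=0.):              # orientation at bolt angle th; tilt turns the tool with the lever while folding
    y=R.from_rotvec(-A*(th-3.6)).apply(sgn*XS); z=-A; M=np.c_[np.cross(y,z),y,z]
    return (Jr*R.from_rotvec(XS*tilt)*R.from_matrix(M))
def pose(th,d,sgn=1,fold=0.,tilt=0.,piv0=PIV0,pull=0.):
    """grasp point d mm from pivot along the lever at bolt angle th and fold"""
    l=np.cos(fold)*A+np.sin(fold)*np.array([0,-1,0]); r=tool(th,sgn,tilt)
    g=W(jig,piv0-A*4.5*th+d*l)
    return g+r.as_matrix()[:,2]*19, r.as_euler("xyz")
E
python3 - <<'E'
from h import *
p=W(jig,np.array([-62,8,24.])); robot.move_linear(p,speed=150)
h=robot.move_linear(W(jig,np.array([-34,8,24.])),speed=12,f_stop=12); 
print(h,"tcp in jig",Jr.inv().apply(np.array(robot.current_tcp_pos())-[jig[0],jig[1],0]).round(1)); st()
robot.move_linear(p,speed=80); robot.move_linear([p[0],p[1],160],speed=150)
for sg in(1,-1):
    for th,f,ti in((0,0,0),(0.9,0,0),(1.8,0,0),(2.7,0,0),(3.6,0,0),(3.6,.8,0),(3.6,1.57,0),(3.6,1.57,.5),(3.6,1.57,-.5)):
        q=robot.inverse_kinematics(*pose(th,62,sg,f,ti)); print(sg,th,f,ti,None if q is None else np.round(q,2))
robot.move_ptp([450,-100,300],[np.pi,0,0.])
s=robot.get_image("scene");t=robot.get_image("top")
a=crop(t,185,150,85,110,5)[:500]; b=crop(s,200,205,75,100,5)
cv2.imwrite("pics/c4.png",np.hstack([a[:500],b[:500]]))
E
```

```text
True tcp in jig [-40.3   8.   24.7]
 t 16.9 tcp [610.5 192.9  24.7] F [1.7 2.8 0.4] M [ 0.41 -0.15  0.02] w 0.2
1 0 0 0 [ 0.57  0.64  1.26 -0.46  1.64 -1.29]
1 0.9 0 0 [ 0.56  0.64  1.27 -0.46  1.64 -0.38]
1 1.8 0 0 [ 0.56  0.64  1.28 -0.46  1.63  0.52]
1 2.7 0 0 [ 0.56  0.64  1.29 -0.47  1.62  1.42]
1 3.6 0 0 [ 0.56  0.64  1.3  -0.47  1.61  2.32]
1 3.6 0.8 0 [ 0.58  0.6   1.42 -0.45  1.55  2.38]
1 3.6 1.57 0 [ 0.57  0.59  1.54 -0.46  1.45  2.42]
1 3.6 1.57 0.5 [ 0.75  0.48  1.86 -0.89  1.1   2.82]
1 3.6 1.57 -0.5 [ 0.4   0.79  1.25 -0.21  1.85  2.27]
-1 0 0 0 [ 0.57  0.64  1.26 -0.46  1.64  1.86]
-1 0.9 0 0 [ 0.56  0.64  1.27 -0.46  1.64  2.76]
-1 1.8 0 0 [ 0.56  0.64  1.28 -0.46  1.63 -2.62]
-1 2.7 0 0 [ 0.56  0.64  1.29 -0.47  1.62 -1.72]
-1 3.6 0 0 [ 0.56  0.64  1.3  -0.47  1.61 -0.82]
-1 3.6 0.8 0 [ 0.58  0.6   1.42 -0.45  1.55 -0.76]
-1 3.6 1.57 0 [ 0.57  0.59  1.54 -0.46  1.45 -0.72]
-1 3.6 1.57 0.5 [ 0.75  0.48  1.86 -0.89  1.1  -0.32]
-1 3.6 1.57 -0.5 [ 0.4   0.79  1.25 -0.21  1.85 -0.87]
```

View pics/c4.png

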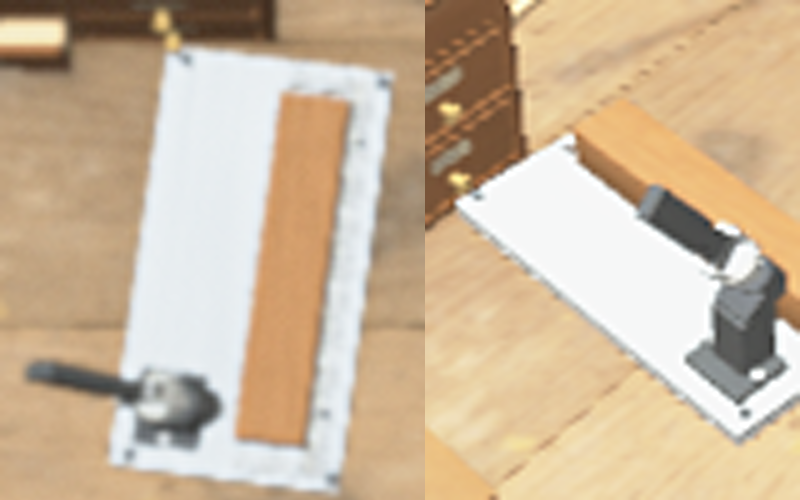

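The billet lies parallel to the plate between the stops: top half (280-348, 95) to (237-305, 442), with a thin fence strip along its right side. The push stopped at the home position. The lever end, at (32,372), matches the predicted bolt fully backed off. Next I'll grip the lever.

Run:
```python
from h import *
robot.move_gripper(0.6)
robot.move_ptp(*pose(0,62+75)); st("pre")
h=robot.move_linear(pose(0,62)[0],speed=80,f_stop=8); st(f"at {h}")
robot.move_gripper(0.0); st("grip"); print(robot.current_qpos().round(2))
s=robot.get_image("scene");t=robot.get_image("top")
cv2.imwrite("pics/c5.png",np.hstack([crop(t,175,150,100,125,4),crop(s,200,180,100,125,4)]))
```

```text
pre t 23.0 tcp [515.1 303.6 215. ] F [0.4 0.4 0.9] M [ 0.32 -0.16  0.  ] w 56.1
at False t 24.1 tcp [510.  261.9 153.7] F [0.1 0.4 0. ] M [ 0.32 -0.17  0.02] w 56.0
grip t 24.7 tcp [509.  263.4 152.4] F [-2.9  6.7 -2.2] M [ 1.72  0.14 -0.38] w 23.1
[ 0.57  0.64  1.26 -0.46  1.64 -1.29]
```

View pics/c5.png

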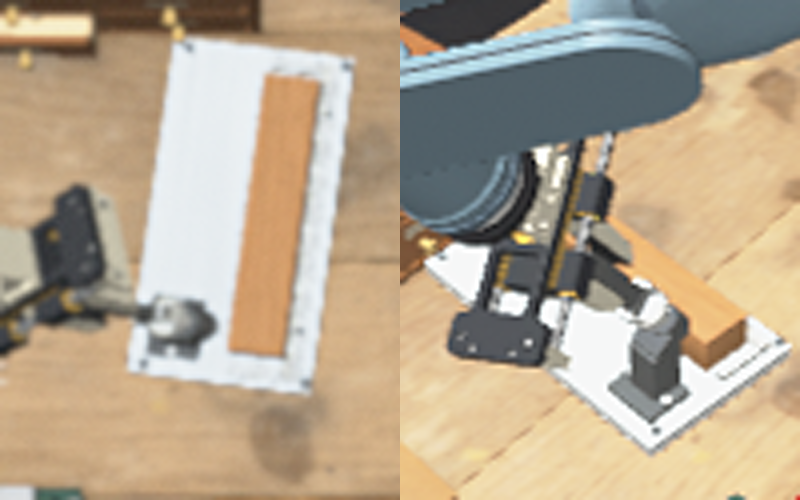

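Run:
```python
from h import *
d=Jr.inv().apply(np.array(robot.current_tcp_pos())-pose(0,62)[0]); d-=A*(d@A); print("offset jig",d.round(2))
P=PIV0+d; np.save("piv.npy",P)
robot.move_linear(pose(0,62,piv0=P)[0],speed=10); st("null")
for th in(0.9,1.8,2.7,3.3):
    p,o=pose(th,62,piv0=P); robot.move_linear(p,o,speed=5.0)
    Fj=Jr.inv().apply(robot.current_contact_force()); M=Jr.inv().apply(robot.current_ft_torque())
    st(th); print("  along bolt F",round(Fj@A,1),"M about",round(M@A,2), "j6",robot.current_qpos()[5].round(2))
```

```text
offset jig [-1.62 -0.92 -1.14]
null t 25.2 tcp [508.8 264.  152. ] F [-1.2  5.3  0. ] M [ 1.27  0.01 -0.3 ] w 23.6
0.9 t 26.2 tcp [508.7 263.1 147.8] F [-1.2  9.5 -3.5] M [ 2.4  -0.01 -0.17] w 22.7
  along bolt F 2.5 M about 0.01 j6 -0.38
1.8 t 27.3 tcp [509.9 261.1 144.3] F [ 2.3 10.2 -4.7] M [ 2.55 -0.69  0.31] w 22.8
  along bolt F 2.1 M about 0.03 j6 0.52
2.7 t 28.3 tcp [509.9 258.4 142.4] F [2.4 9.4 0.3] M [ 1.88 -0.39  0.08] w 21.6
  along bolt F 5.7 M about -0.03 j6 1.42
3.3 t 29.1 tcp [509.7 257.3 140. ] F [ 2.1 10.8 -0.2] M [ 2.33 -0.33  0.07] w 21.8
  along bolt F 6.2 M about 0.02 j6 2.02
```

Run:
```python
from h import *
P=np.load("piv.npy")
for th in(3.5,3.6,3.7,3.78):
    p,o=pose(th,62,piv0=P+A*4.5*max(0,th-3.6)); robot.move_linear(p,o,speed=3)
    r=robot.current_eef_rot(); tz=R.from_euler("xyz",r).as_matrix()[:,2]
    print(th,"F",np.round(robot.current_contact_force(),1),"Mz tool",np.round(np.dot(robot.current_ft_torque(),tz),3),"eff6",round(robot.current_joint_efforts()[5],3),"j6",robot.current_qpos()[5].round(3))
    # actual roll reached
    print("   rot err",((R.from_euler("xyz",r)*tool(th).inv()).as_rotvec()@tz).round(3))
st()
s=robot.get_image("scene");t=robot.get_image("top")
cv2.imwrite("pics/c6.png",np.hstack([crop(t,175,150,100,125,4),crop(s,200,180,100,125,4)]))
```

```text
3.5 F [ 2.9  9.7 -0.3] Mz tool 0.032 eff6 0.064 j6 2.224
   rot err 0.001
3.6 F [ 3.2 10.2 -0.4] Mz tool -0.003 eff6 0.174 j6 2.324
   rot err 0.001
3.7 F [ 3.7 10.  -0.1] Mz tool -0.356 eff6 0.624 j6 2.424
   rot err 0.001
3.78 F [5.  8.5 0.9] Mz tool -0.44 eff6 0.62 j6 2.503
   rot err 0.001
 t 30.3 tcp [510.4 256.  139.2] F [5.  8.5 0.9] M [ 2.04 -0.49  0.72] w 22.7
```

View pics/c6.png

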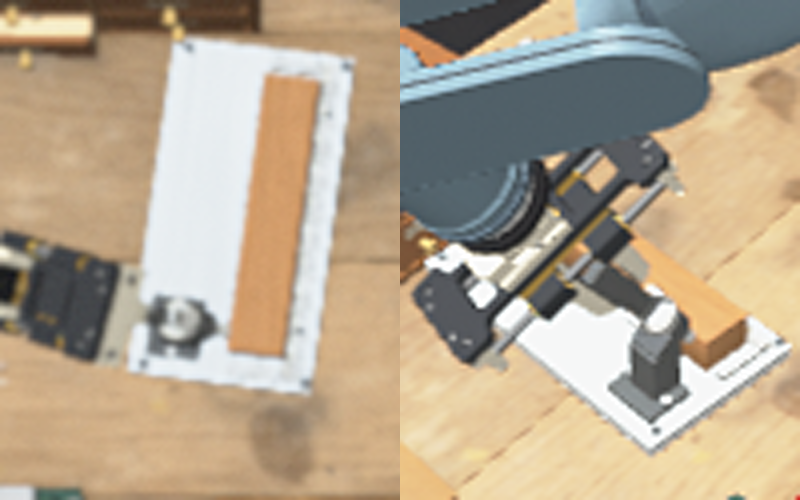

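Torque jumped from 0 to about -0.4 N m between 3.6 and 3.7 rad, so the bolt is at its stop. The picture shows the lever turned with the pad at the billet's edge. Next: let go, back out, and fold the lever by pushing it with closed fingers along the arc.

Run:
```python
from h import *
P=np.load("piv.npy"); PV=P-A*4.5*3.6
robot.move_gripper(0.6); st("open")
c=np.array(robot.current_tcp_pos()); robot.move_linear(c+Jr.apply(A)*65,speed=150)
robot.move_gripper(0.0)
ori=tool(3.6).as_euler("xyz")
def tip(phi,r=50,dn=0):
    u,v=r*np.array([np.sin(phi),np.cos(phi)])+(5.5+dn)*np.array([-np.cos(phi),np.sin(phi)])
    return W(jig,PV+np.array([0,-(u-7.5),0])+A*v)
robot.move_linear(tip(0,110,12),ori,speed=120)
h=robot.move_linear(tip(0,50,12),speed=100,f_stop=10); st(f"beside {h}")
F0=np.array(robot.current_contact_force())
for phi in np.arange(.15,1.58,.2):
    robot.move_linear(tip(phi),speed=50); print(phi.round(2),(Jr.inv().apply(np.array(robot.current_contact_force())-F0)).round(1))
h=robot.move_linear(tip(1.571,50,-5),speed=15,f_stop=14)
d=Jr.inv().apply(np.array(robot.current_tcp_pos())-tip(1.571)); print(h,"tip vs nominal along A",round(d@A,1)); st()
s=robot.get_image("scene");t=robot.get_image("top")
cv2.imwrite("pics/c7.png",np.hstack([crop(t,175,150,100,125,4),crop(s,200,180,100,125,4)]))
```

```text
open t 31.2 tcp [507.9 253.9 138.8] F [-0.5  0.2 -0.4] M [ 0.37  0.   -0.06] w 55.5
beside False t 33.9 tcp [533.4 255.5 145.1] F [0.4 0.2 0.8] M [ 0.33 -0.07 -0.05] w 0.3
0.15 [-0.1  1.7 -0.3]
0.35 [-0.5  2.5 -0.7]
0.55 [-0.1  3.  -0.3]
0.75 [-0.4  2.8  0.5]
0.95 [-0.6  2.  -0.9]
1.15 [ 0.3  0.3 -0.3]
1.35 [0.2 0.8 0.2]
1.55 [-11.2  -5.2  17.6]
True tip vs nominal along A 5.0
 t 37.1 tcp [463.9 240.7 111.9] F [-0.3  2.9  9.4] M [-0.   -0.1   0.03] w 0.4
```

View pics/c7.png

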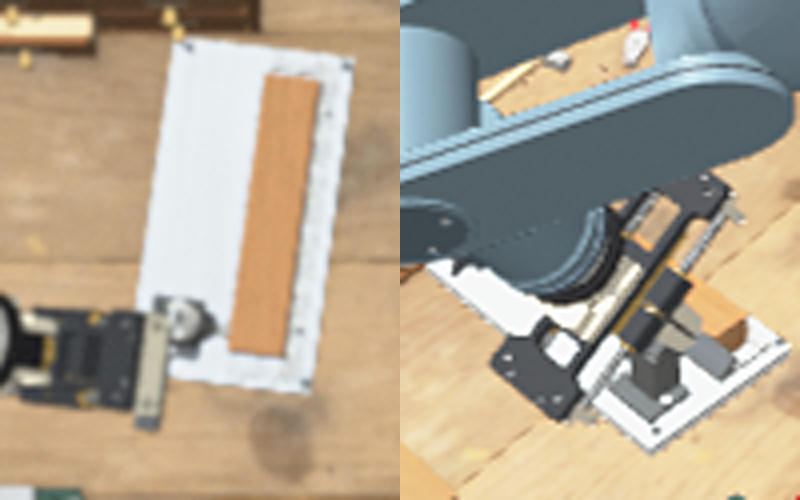

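The picture shows the lever folded, with the fingertips pressing on it. Force rose to about 20 N at the end, but 5 mm above nominal. I'll touch the lever at two radii to measure its angle.

Run:
```python
from h import *
P=np.load("piv.npy"); PV=P-A*4.5*3.6
ax=Jr.apply(A); tip=lambda u,v:W(jig,PV+np.array([0,-(u-7.5),0])+A*v)
V=lambda:round(Jr.inv().apply(np.array(robot.current_tcp_pos())-W(jig,PV))@A,2)
robot.move_linear(tip(50,20),speed=80)
for u,f in((50,5),(82,5),(82,22),(82,5),(50,5)):
    robot.move_linear(tip(u,17),speed=80)
    h=robot.move_linear(tip(u,0),speed=12,f_stop=f); print(u,f,h,"v",V(),np.round(robot.current_contact_force(),1))
    robot.move_linear(tip(u,17),speed=80)
robot.move_linear(tip(60,90),speed=150)
robot.move_ptp([450,-100,300],[np.pi,0,0.])
s=robot.get_image("scene");t=robot.get_image("top")
cv2.imwrite("pics/c8.png",np.hstack([crop(t,185,160,80,100,5),crop(s,220,205,80,100,5)])); st()
```

```text
50 5 True v 11.03 [0.  1.9 3.7]
82 5 True v 10.53 [-0.9  1.7  3. ]
82 22 True v 9.24 [-0.4  5.1  8.4]
82 5 True v 10.57 [-0.2  2.6  3.7]
50 5 True v 11.09 [-0.6  2.   4.2]
 t 46.6 tcp [450.2 -99.1 299.5] F [-0.5 -1.2 -1.1] M [-0.03  0.01  0.03] w 0.3
```

View pics/c8.png

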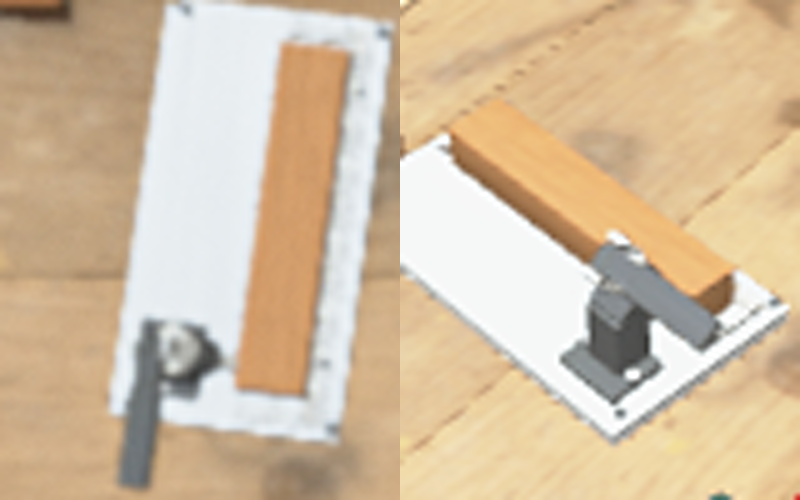

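The picture shows the lever folded along the jig's -y, from (148,330) to (133,487). The billet is home between the stops, the pad is at its edge, and the arm is clear.

```bash
python3 -c "
from bench import robot
robot.hand_in(); print(robot.current_t())"
```

```text
the job is handed in; nothing more can be done
the job is handed in; nothing more can be done
```

The billet is clamped in the jig with the lever folded down, and the job is handed in. My last clock reading was 46.6 s of the 69 s, with the arm clear of everything.

- **Billet:** I laid it flat in the bed, let go, and pushed it against the fence with closed fingers. Two separate pushes stopped with the front face at about -23 mm in the jig's frame, which is the home position. The last picture shows it between the end stops and parallel to the plate.
- **Bolt:** I turned it clockwise with the lever open. Torque jumped to about 0.4 N m just past 3.6 rad, so it is at its stop. In the last picture the folded lever lies within about 0.04 rad of the jig's -y direction.
- **Lever:** I folded it by pushing until it stopped. Touching it at two distances from the pivot gave heights within 0.5 mm over 32 mm, so it is square to the bolt.

**Disagreements:**
- **Camera fits:** the two cameras differed by about 5 mm on where the jig is, so I used the combined fit of both.
- **Lever height:** it stopped 5 mm higher along the bolt than I expected. I put that down to my estimate of the pivot height, because the lever measured square.
- **Side force:** it stayed at about 10 N while I turned the bolt.

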